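# Stack the lens rings on the assembly post and close the keeper

## Robot

A 7-joint arm with a two-finger parallel gripper is mounted at the origin on the work surface. World frame = base frame: x ahead of the robot, y to its left, z up, the work surface at z = 0. Lengths are in m, angles in rad, forces in N, time in s.
With the tool pointing down it reaches from about 0.4 to 0.85 m from the base axis. Payload 10.4 kg.
Tool frame: the origin (TCP) lies between the finger pads; the fingertips stand manip.tip_extent ahead of it and the grasp point (between the pads) lies 6 mm ahead of it (manip.tip_extent is the distance from the TCP to the fingertips, in m); z points along the fingers, y is the line along which they close (so a half turn about z gives the same grasp; the last joint's range is limited). The gripper opens to 85 mm and grips with 20 to 120 N. Pads are 22 mm wide; open, the fingers measure 114 mm over their backs; the gripper's body (76 mm by 85 mm) begins 54 mm behind the grasp point. The pads swing forward as they close: fully open they stand 13 mm farther back than shut.
Start: joints at [1.26, 0.332, -0.065, 1.46, 0.022, 1.35, -0.088], TCP at [0.177, -0.599, 0.256] pointing down, gripper open.
Joint ranges: [-2.6, 2.6], [-0.5, 2.12], [-1.47, 1.34], [0.16, 2.42], [-1.27, 4.41], [0.06, 2.06], [-2.6, 2.6]. Speed limits (rad/s): [2.22, 2.22, 2.79, 2.79, 3.14, 3.14, 3.14].

## Interface

Orientations are given as a unit quaternion [x, y, z, w].
In Python, from workcell import get_obs, optics, workorder, manip gives the robot as it stands.
- The arm moves only by the tool jog_arm, never from a script. Its argument "increments" is a list of rows, each a list of 7 numbers: the shift along the tool's x, y, z in m, then the turn, a rotation vector about the tool's x, y, z in rad, then the opening, from -1 (shut) to 1 (fully open). A call has 1 to 5 rows; each row is the pose to reach, as a shift and turn from the pose commanded when the call began, along the tool's axes at that moment; what a row does not reach only later rows make up. A row lasts 1/12 s, in which the tool goes at most 41.7 mm and 7.16 degrees, less where a joint would pass 70% of its speed; a pose out of reach is approached as far as the arm can. A call with a gripper value outside its range is refused whole. The fingers move at their own pace and stop on an object; "grip_force" is the grip in N (left out, the last holds). Time passes only in rows, so rows that repeat a pose let the fingers close. It gives the time, the measured TCP pose, the force, the opening and the grip force at its end, in the units of the state.
- get_obs(): the state, without advancing time (a new reading comes with each control period).
- optics.camera(name): name is "scene" or "side" or "wrist"; returns a dict with "color" (420x560x3 uint8, red, green, blue), "depth" (420x560 float32, m along the optical axis (not along the pixel's ray), 0 where there is no reading), "K" (3x3 intrinsics, pixels), "R" (3x3) and "t" (3): a world point X has camera coordinates R X + t. Camera axes: x right, y down, z forward; pixel columns grow to the right and rows downward; lengths in m; the calibration is good to about 2 mm. A picture is of the moment at which its call begins.
- workorder.hand_in(): hands the job in; it is judged then, once.
The state is a dict: "clock": time; "joint_pos": joint angles; "joint_velocities": joint speeds; "tau": joint torques, N m; "position": TCP position; "ee_rot": TCP orientation; "ft_force": force on the tool from outside, world axes, zero at the start; "torque": the same for the moment, N m; "grip_width": opening from 0.0 (shut) to 1.0 (fully open); "grasp_force": force on a finger pad.
Only numpy, scipy, OpenCV 4.12 (cv2) and the standard library are available. Lean on these libraries where they do the work, as an engineer would, in place of code of your own. Each camera call takes 0.05 s, during which the arm holds its last target. There are 200 camera calls.

## Task

Stack the three loose aluminium lens rings on the upright post of the steel assembly fixture, one at a time and each lowered fully home rather than dropped: the widest ring first, then the tall narrow sleeve, then the medium ring on top. Then swing the fixture's hooked keeper fully shut, so that it lies over the stack with the post in its notch, let go, and leave the other things on the bench where they are.

Things in the scene. Friction and masses are not known exactly. Their poses are not given: they have to be found in the camera images.
- wide_ring: Loose plain aluminium ring, outer diameter 56 mm, 12 mm high, bore 22 mm right through, lying flat on the mat; the widest of the three, goes on first. Origin at its centre, half-way up; z along its bore.
- sleeve: Loose plain aluminium ring, outer diameter 34 mm, 24 mm high, bore 22 mm right through, lying flat on the mat; the narrow, tall one, goes on second. Origin at its centre, half-way up; z along its bore.
- medium_ring: Loose plain aluminium ring, outer diameter 44 mm, 12 mm high, bore 22 mm right through, lying flat on the mat; the medium one, goes on last. Origin at its centre, half-way up; z along its bore.
- seat (a point): On the post's axis, on top of the round shoulder (40 mm wide, 6 mm high) on which the stack stands. The steel post, 19 mm in diameter, rises 66 mm above this point, its top 7 mm tapering to 9 mm. The fixed steel base is 150 x 90 x 10 mm; its top lies 6 mm below this point, the mat's top 16 mm below. z up along the post, x towards the keeper's pivot.
- keeper_pivot (a point): Point on the keeper's upright hinge axis, at the level of the keeper's underside: 80 mm from the post axis along the seat's x axis and 51 mm above the seat (3 mm above the finished 48 mm stack). Fixed to the fixture, same axes as the seat. The hinge pillar is 18 mm in diameter.
- keeper_knob (a point): Middle of the upright black knob (14 mm diameter, 28 mm high) on the keeper, 42 mm from the hinge axis and 71 mm above the seat. The keeper is a flat steel hook 6 mm thick, its arm 26 mm wide, that reaches 100 mm from the hinge axis and swings level. It moves with the keeper; its x axis points from the keeper's tip to the hinge.
- keeper (a joint): Angle of the keeper, rad. 0: fully shut against its stop, the arm reaching from the hinge over the post, the notch round the post. It grows as the keeper opens, clockwise seen from above (from the seat's -x towards its +y); open stop at 2.3. It stays where it is left.
- flux_jar: Bystander: small closed jar, 36 mm diameter, 34 mm high. Origin at the centre of its underside.
- screwdriver: Bystander: screwdriver 140 mm long, lying along its x. Origin at its underside.
- pen: Bystander: thin brass pen, 152 mm long with its tip, 9 mm thick, lying along its x. Origin at its underside.
- syringe: Bystander: plastic flux syringe 135 mm long, 36 mm wide over the flange, 24 mm high, lying along its x. Origin at its underside.
- tweezers: Bystander: dark steel tweezers 138 mm long, 14 mm wide, 5 mm high, lying along their x. Origin at their underside.
Mind the look-alikes: they are no part of the job. What is shaped like the part that bears seat but blue or brown is not meant. What is shaped like the wide_ring but green is not meant.

How it is judged:
By the outcome, as a careful person would: the job done as asked, in the order asked, and still so for the second after the job is handed in, with the robot touching nothing.
It also fails if it takes over 72 s, if anything falls off the work surface, if the arm or the gripper's body presses on something with over 40 N, if the wrist force passes 120 N, or if a joint passes its speed limit or range.

## Working session

There is one attempt and no reset: what is moved stays moved. The work goes in short steps, Python scripts to look and compute and a tool call to move; the robot and the scene stay as the last step left them, time stands still between calls to the robot, and variables do not carry over. Pictures are saved under pics/ and viewed, at most 10 in all, crops included, and the job is handed in when it is done.

Besides the shell and the picture viewer there is one more tool, called after "Call:" as a command line: name --pt "numbers of a row" for each row, then --argument value for the rest. jog_arm: Moves the arm, as the interface text tells. Its arguments: {"type":"object","properties":{"increments":{"type":"array"},"grip_force":{"type":"number"}},"required":["increments"]}

```bash
mkdir -p pics; ls; python3 - <<'E'
from workcell import get_obs, optics, workorder, manip
import cv2,numpy as np
o=get_obs()
for k,v in o.items(): print(k,np.round(v,4))
print(manip.tip_extent,[a for a in dir(manip) if a[0]!='_'])
for n in('scene','side'):
    c=optics.camera(n); np.savez(f'pics/{n}0.npz',**c)
    cv2.imwrite(f'pics/{n}0.png',c['color'][:,:,::-1]); print(n,c['K'].round(1).tolist(),c['R'].round(3).tolist(),c['t'].round(3))
E
```

```text
pics
clock 0.0
joint_pos [ 1.2604  0.3329 -0.0647  1.461   0.0216  1.3499 -0.0885]
joint_velocities [ 0.0014 -0.0005 -0.0021  0.0002  0.0004  0.001   0.0003]
tau [-4.00000e-04 -6.25444e+01  4.94000e-02 -3.91595e+01  1.63000e-02
  1.02000e-02  0.00000e+00]
position [ 0.1773 -0.599   0.2555]
ee_rot [ 9.897e-01  1.434e-01 -1.000e-04 -7.000e-04]
ft_force [-0.1956 -0.1359 -0.1249]
torque [-0.011  -0.02    0.0038]
grasp_force 0.0
grip_width 1.0016
0.025 ['MotionError', 'tip_extent']
scene [[423.0, 0.0, 281.7], [0.0, 423.0, 209.1], [0.0, 0.0, 1.0]] [[-0.097, 0.995, 0.022], [0.554, 0.073, -0.83], [-0.827, -0.069, -0.558]] [ 0.013 -0.173  1.438]
side [[464.7, 0.0, 280.0], [0.0, 464.7, 206.0], [0.0, 0.0, 1.0]] [[-0.992, -0.125, -0.02], [-0.054, 0.557, -0.829], [0.115, -0.821, -0.559]] [0.46  0.08  1.156]
```

View pics/scene0.png

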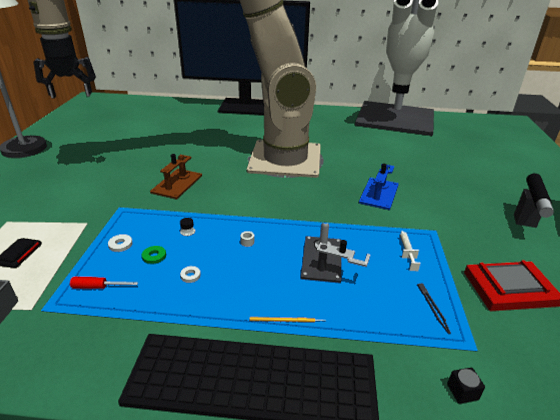

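View pics/side0.png

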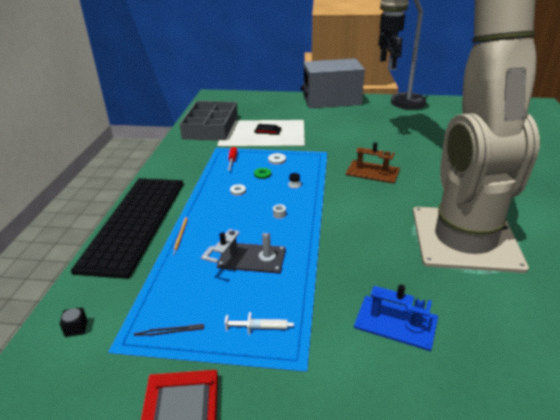

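In the scene view the candidates are: steel fixture at (323,255), which is the grey one and so the one meant, versus blue (380,190) and brown (176,180). For the rings there are aluminium at (120,242) and (190,273), the sleeve at (247,238), and a green look-alike at (153,254). Next I'll measure diameters from depth and check a crop.

```bash
cat > h.py <<'E'
import numpy as np,cv2
def cloud(c):
    K,R,t=c['K'],c['R'],c['t'];d=c['depth'];v,u=np.indices(d.shape)
    p=np.stack([(u-K[0,2])/K[0,0]*d,(v-K[1,2])/K[1,1]*d,d],-1)
    return (p-t)@R
def top(c,u,v,r,zmin,zmax):
    P=cloud(c)[v-r:v+r,u-r:u+r].reshape(-1,3); C=c['color'][v-r:v+r,u-r:u+r].reshape(-1,3)
    return P[(P[:,2]>zmin)&(P[:,2]<zmax)],C
E
python3 - <<'E'
from h import *
for n,pts in(('scene',dict(A=(120,242),B=(190,273),S=(247,238))),('side',dict(A=(277,158),B=(238,189),S=(279,211)))):
    c=dict(np.load(f'pics/{n}0.npz'))
    P=cloud(c); print(n,'mat z',np.median(P[300,100:200,2]) if n=='scene' else np.median(P[300:320,200:250,2]))
    C=c['color'].astype(int)
    for k,(u,v) in pts.items():
        r=18; s=np.s_[v-r:v+r,u-r:u+r]
        m=(C[s].max(-1)-C[s].min(-1)<50)&(C[s].min(-1)>120)
        q=P[s][m]; zt=np.percentile(q[:,2],85); q=q[abs(q[:,2]-zt)<.004]
        (cx,cy),rad=cv2.minEnclosingCircle(q[:,:2].astype(np.float32))
        print(k,len(q),'z',zt.round(4),'c',round(cx,4),round(cy,4),'d',round(2*rad,4),'mid',((q.min(0)+q.max(0))/2).round(4),np.ptp(q,axis=0).round(3))
    # fixture points
    if n=='scene':
        s=np.s_[215:290,290:375]
        q=P[s].reshape(-1,3); 
        for lo,hi in((.02,.03),(.055,.066),(.066,.072),(.072,.076),(.076,.082),(.082,.1),(.1,.12)):
            g=q[(q[:,2]>lo)&(q[:,2]<hi)]; print(lo,hi,len(g),g.mean(0).round(4) if len(g) else'',g.min(0).round(3) if len(g) else '',g.max(0).round(3) if len(g) else '')
c=dict(np.load('pics/scene0.npz'))['color'][:,:,::-1]
a=cv2.resize(c[215:295,290:380],None,fx=6,fy=6,interpolation=2); b=cv2.resize(c[225:290,100:270],None,fx=3,fy=3,interpolation=2)
cv2.imwrite('pics/crop1.png',np.hstack([a])); 
o=np.zeros((195+360,540,3),np.uint8); o[:195,:510]=b; o[195:]=cv2.resize(a,(540,360)) ; cv2.imwrite('pics/crop1.png',o)
E
```

```text
scene mat z 0.0016194181810060167
A 211 z 0.0146 c 0.5203 -0.358 d 0.0564 mid [ 0.5208 -0.3586  0.0136] [0.055 0.055 0.006]
B 154 z 0.0146 c 0.6088 -0.1596 d 0.0443 mid [ 0.6088 -0.1586  0.0134] [0.044 0.042 0.005]
S 54 z 0.0262 c 0.4735 -0.0526 d 0.0339 mid [ 0.4741 -0.0525  0.0261] [0.031 0.03  0.007]
0.02 0.03 39 [0.5416 0.13   0.0256] [0.474 0.115 0.02 ] [0.569 0.141 0.03 ]
0.055 0.066 59 [0.5173 0.1311 0.0603] [0.477 0.123 0.055] [0.568 0.142 0.066]
0.066 0.072 62 [0.5628 0.1624 0.0702] [0.48  0.118 0.066] [0.606 0.23  0.072]
0.072 0.076 324 [0.5729 0.1724 0.0745] [0.483 0.118 0.072] [0.607 0.23  0.076]
0.076 0.082 120 [0.5511 0.157  0.0776] [0.475 0.12  0.076] [0.603 0.227 0.082]
0.082 0.1 48 [0.5644 0.1669 0.0907] [0.479 0.129 0.082] [0.577 0.178 0.1  ]
0.1 0.12 27 [0.57   0.1716 0.1028] [0.563 0.165 0.1  ] [0.576 0.178 0.105]
side mat z 0.002628798554751479
A 104 z 0.0134 c 0.5186 -0.3518 d 0.0604 mid [ 0.5188 -0.3518  0.0132] [0.05  0.06  0.007]
B 76 z 0.015 c 0.6071 -0.1542 d 0.0444 mid [ 0.607  -0.1542  0.0137] [0.04  0.044 0.006]
S 48 z 0.0258 c 0.4729 -0.0473 d 0.0328 mid [ 0.4718 -0.0471  0.0253] [0.028 0.032 0.007]
```

View pics/crop1.png

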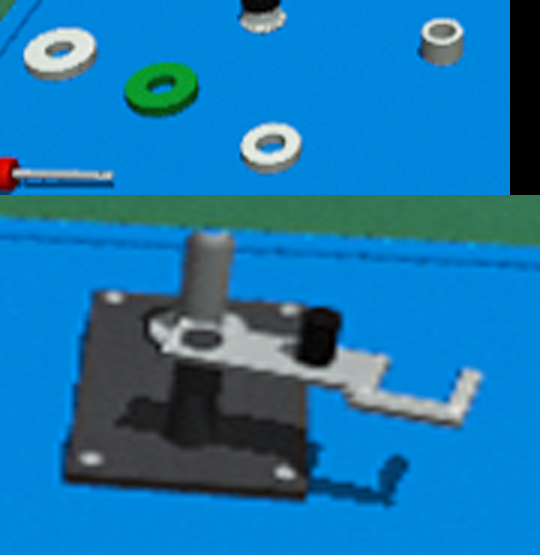

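Confirmed: A (120,242) is the wide ring (d≈56 mm), B (190,273) is the medium ring (44 mm), and S (247,238) is the sleeve. The green ring is excluded. The grey fixture has its keeper open towards +y. I'll move above the wide ring and look through the wrist camera.

Call:
jog_arm --pt "0.03 -0.01 0.005 0 0 0.06 1" --pt "0.07 -0.024 0.01 0 0 0.12 1" --pt "0.11 -0.038 0.015 0 0 0.18 1" --pt "0.15 -0.051 0.02 0 0 0.24 1" --pt "0.188 -0.064 0.026 0 0 0.289 1"

```text
clock: 0.52
position: [0.3394, -0.4841, 0.2303]
ee_rot: [1.0, -0.002, -0.0, 0.0]
ft_force: [1.3, -0.4, 0.5]
grip_width: 1.001
grasp_force: 0.0
```

Call:
jog_arm --pt "0.03 -0.021 0.006 0 0 0 1" --pt "0.06 -0.042 0.012 0 0 0 1" --pt "0.09 -0.064 0.018 0 0 0 1" --pt "0.12 -0.085 0.024 0 0 0 1" --pt "0.15 -0.107 0.03 0 0 0 1"

```text
clock: 0.93
position: [0.4894, -0.3775, 0.2]
ee_rot: [1.0, -0.001, -0.0, -0.0]
ft_force: [-0.0, -0.1, -0.9]
grip_width: 1.004
grasp_force: 0.0
```

```bash
python3 - <<'E'
from workcell import get_obs, optics
from h import *
from scipy.spatial.transform import Rotation as Rt
c=optics.camera('wrist');np.savez('pics/w1.npz',**c);cv2.imwrite('pics/w1.png',c['color'][:,:,::-1])
o=get_obs();print(o['clock'],o['position'].round(4) if hasattr(o['position'],'round') else o['position'],Rt.from_quat(o['ee_rot']).as_matrix().round(3).tolist())
print(c['K'].round(1).tolist(),c['R'].round(3).tolist(),(-c['R'].T@c['t']).round(3))
E
```

```text
0.9833 [ 0.4957 -0.3699  0.1986] [[1.0, 0.008, 0.002], [0.008, -1.0, 0.005], [0.002, -0.005, -1.0]]
[[290.7, 0.0, 278.9], [0.0, 290.7, 212.4], [0.0, 0.0, 1.0]] [[-0.001, -1.0, 0.001], [-0.957, 0.001, 0.29], [-0.29, -0.0, -0.957]] [ 0.562 -0.377  0.318]
```

View pics/w1.png

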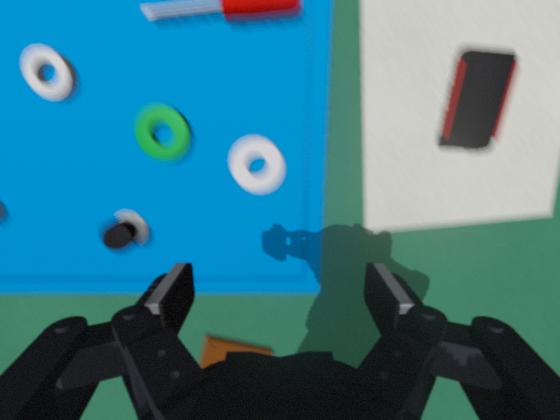

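The wrist view shows the wide ring at (257,164), the green look-alike at (163,131), the medium ring at (48,72) and the jar at (125,228). I'll measure the rings from this view.

```bash
cat >> h.py <<'E'
def ring(c,u,v,r=36):
    P=cloud(c);C=c['color'].astype(int);s=np.s_[max(v-r,0):v+r,max(u-r,0):u+r]
    m=((C[s].max(-1)-C[s].min(-1)<60)&(C[s].min(-1)>110)).astype(np.uint8)
    n,l,st,ce=cv2.connectedComponentsWithStats(m); k=1+np.argmax(st[1:,4]); 
    q=P[s][l==k]; zt=np.percentile(q[:,2],60); q=q[abs(q[:,2]-zt)<.004]
    (cx,cy),rad=cv2.minEnclosingCircle(q[:,:2].astype(np.float32)); 
    return np.round([cx,cy,zt,2*rad,*q.mean(0)[:2]],4)
E
python3 - <<'E'
from workcell import get_obs, optics
from h import *
c0=dict(np.load('pics/w1.npz'))
c=optics.camera('wrist');np.savez('pics/w2.npz',**c)
for n,x in(('w1',c0),('w2',c)):
    print(n,'wide',ring(x,257,164),'med',ring(x,48,72), 'mat',cloud(x)[250,60,2])
P=cloud(c);g=(c['color'][...,1].astype(int)>90)&(c['color'][...,2]<80);g[:80]=0;g[180:]=0;g[:,:120]=0;g[:,200:]=0
print('green',P[g].min(0),P[g].max(0)); print(get_obs()['position'])
E
```

```text
w1 wide [ 0.5203 -0.3553  0.0153  0.0547  0.52   -0.3559] med [ 0.6056 -0.1576  0.0151  0.0442  0.6069 -0.1583] mat 0.003951113594692961
w2 wide [ 0.5175 -0.3566  0.0155  0.0558  0.5187 -0.3565] med [ 0.6057 -0.1579  0.0153  0.044   0.6057 -0.1583] mat 0.004224051970333112
green [ 0.52679004 -0.36947463  0.01254337] [ 0.57220317 -0.24880213  0.3167028 ]
[ 0.49335731 -0.37196077  0.19893908]
```

```bash
python3 - <<'E'
from h import *
c=dict(np.load('pics/w2.npz'));P=cloud(c)
for u0,u1 in((130,200),(360,420)):
    q=P[255:330,u0:u1].reshape(-1,3);q=q[(q[:,2]>.12)&(q[:,2]<.3)]
    print(len(q),np.percentile(q[:,2],[0,1,5,20,50]).round(4),q[q[:,2]<np.percentile(q[:,2],3)].mean(0).round(4))
E
```

```text
3099 [0.1865 0.1888 0.1927 0.2014 0.2147] [ 0.4941 -0.3267  0.1893]
2894 [0.1862 0.1883 0.1922 0.2004 0.213 ] [ 0.495  -0.4122  0.1889]
```

Call:
jog_arm --pt "0.015 -0.01 0.03 0 0 0 0.9" --pt "0.025 -0.018 0.06 0 0 0 0.8" --pt "0.029 -0.02 0.085 0 0 0 0.75" --pt "0.029 -0.02 0.1 0 0 0 0.75" --pt "0.029 -0.02 0.11 0 0 0 0.75"

```text
clock: 1.45
position: [0.5164, -0.3578, 0.0878]
ee_rot: [1.0, -0.0, -0.001, -0.001]
ft_force: [-0.6, 0.1, -0.4]
grip_width: 0.877
grasp_force: 0.0
```

Call:
jog_arm --pt "0 0 0.025 0 0 0 0.75" --pt "0 0 0.045 0 0 0 0.75" --pt "0 0 0.058 0 0 0 0.75" --pt "0 0 0.064 0 0 0 0.75" --pt "0 0 0.064 0 0 0 0.75" --grip_force 40

```text
clock: 1.87
position: [0.5167, -0.3587, 0.0256]
ee_rot: [1.0, -0.001, -0.001, -0.0]
ft_force: [-0.4, -0.1, 0.2]
grip_width: 0.876
grasp_force: 0.0
```

Call:
jog_arm --pt "0 0 0 0 0 0 0.2" --pt "0 0 0 0 0 0 0" --pt "0 0 0 0 0 0 0" --pt "0 0 0 0 0 0 0" --pt "0 0 0 0 0 0 0"

```text
clock: 2.28
position: [0.5183, -0.3594, 0.0285]
ee_rot: [1.0, -0.001, 0.001, 0.001]
ft_force: [-1.5, 1.5, 6.0]
grip_width: 0.625
grasp_force: 42.4
```

Call:
jog_arm --pt "0 0 -0.015 0 0 0 0" --pt "0 0 -0.045 0 0 0 0" --pt "0 -0.01 -0.08 0 0 0 0" --pt "-0.01 -0.035 -0.11 0 0 0 0" --pt "-0.02 -0.07 -0.13 0 0 0 0"

```text
clock: 2.7
position: [0.498, -0.2909, 0.1604]
ee_rot: [1.0, -0.002, 0.002, 0.002]
ft_force: [1.8, 0.4, 1.2]
grip_width: 0.631
grasp_force: 42.4
```

Call:
jog_arm --pt "-0.006 -0.037 -0.01 0 0 0 0" --pt "-0.013 -0.074 -0.02 0 0 0 0" --pt "-0.02 -0.111 -0.03 0 0 0 0" --pt "-0.026 -0.148 -0.04 0 0 0 0" --pt "-0.033 -0.185 -0.05 0 0 0 0"

```text
clock: 3.12
position: [0.4643, -0.102, 0.2079]
ee_rot: [1.0, -0.001, 0.001, 0.001]
ft_force: [1.3, 0.1, -0.1]
grip_width: 0.624
grasp_force: 42.4
```

Call:
jog_arm --pt "-0.006 -0.037 0 0 0 0 0" --pt "-0.013 -0.074 0 0 0 0 0" --pt "-0.017 -0.111 0 0 0 0 0" --pt "-0.017 -0.145 0 0 0 0 0" --pt "-0.017 -0.17 0 0 0 0 0"

```text
clock: 3.53
position: [0.4475, 0.0695, 0.2077]
ee_rot: [1.0, 0.001, 0.001, 0.0]
ft_force: [1.4, -0.2, -0.9]
grip_width: 0.629
grasp_force: 42.4
```

Call:
jog_arm --pt "0 -0.015 0 0 0 0 0" --pt "0 -0.02 0 0 0 0 0" --pt "0 -0.02 0 0 0 0 0" --pt "0 -0.02 0 0 0 0 0"

```text
clock: 3.87
position: [0.4481, 0.0853, 0.2068]
ee_rot: [1.0, -0.001, 0.0, 0.0]
ft_force: [0.4, 0.0, -0.1]
grip_width: 0.63
grasp_force: 42.4
```

```bash
python3 - <<'E'
from workcell import get_obs, optics
from h import *
c=optics.camera('wrist');np.savez('pics/w3.npz',**c);cv2.imwrite('pics/w3.png',c['color'][:,:,::-1])
print(get_obs()['position'])
E
```

```text
[0.44808685 0.08492497 0.20665174]
```

View pics/w3.png

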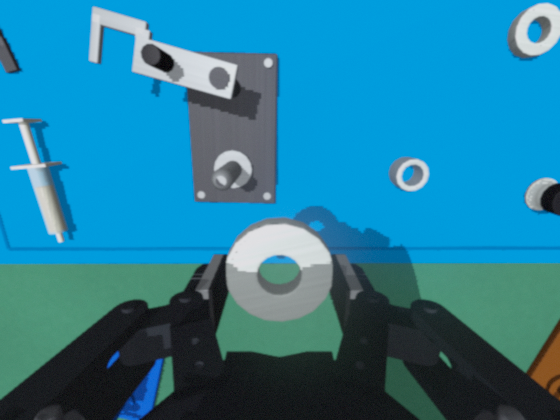

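The wrist view shows the wide ring held at (280,270), the post with its top at (221,180) and shoulder at (233,168), and the hinge at (219,78). The knob is at (157,57), the sleeve at (410,174) and the medium ring at (538,30). Next I'll fit the post, the held ring and the others.

```bash
cat >> h.py <<'E'
from scipy.optimize import least_squares
def circ(q,r):
    q=q[:,:2]; f=lambda p:np.hypot(*(q-p).T)-r
    s=least_squares(f,q.mean(0)+[-.003,0],loss='soft_l1',f_scale=.001); return s.x.round(4),np.std(s.fun).round(4)
E
python3 - <<'E'
from workcell import get_obs, optics
from h import *
c=optics.camera('wrist')
P=cloud(c);w=P[140:205,195:265].reshape(-1,3)
for lo,hi in((.03,.045),(.045,.06),(.06,.074)):
    q=w[(w[:,2]>lo)&(w[:,2]<hi)];print('post',lo,len(q),circ(q,.0095))
q=w[w[:,2]>.076];print('top',q[:,2].max(),q[q[:,2]>q[:,2].max()-.004].mean(0))
q=w[(w[:,2]>.014)&(w[:,2]<.022)];print('shoulder',len(q),np.median(q[:,2]),(q.min(0)+q.max(0))/2,np.ptp(q,axis=0))
q=w[(w[:,2]>.008)&(w[:,2]<.014)];print('base z',np.median(q[:,2]))
for n,u,v in(('screwA',268,62),('screwB',267,196),('screwC',201,195),('pivot',219,78),('knob',153,52),('tipedge',92,35)): print(n,P[v-1:v+2,u-1:u+2].reshape(-1,3).mean(0).round(4))
print('sleeve',ring(c,410,174,28),'med',ring(c,538,30,32))
h=P[215:325,222:338].reshape(-1,3); C=c['color'][215:325,222:338].reshape(-1,3).astype(int)
m=(h[:,2]>.17)&(h[:,2]<.21)&(C.min(1)>110); h=h[m]; zt=np.percentile(h[:,2],60); k=h[abs(h[:,2]-zt)<.003]
print('held',zt,cv2.minEnclosingCircle(k[:,:2].astype(np.float32)),k.mean(0)); A=np.c_[k[:,:2],np.ones(len(k))];print('tilt',np.linalg.lstsq(A,k[:,2],rcond=None)[0][:2])
o=get_obs();print(o['position'],o['ft_force'])
E
```

```text
post 0.03 53 (array([0.4758, 0.1347]), np.float64(0.0001))
post 0.045 64 (array([0.4758, 0.1347]), np.float64(0.0001))
post 0.06 63 (array([0.4758, 0.1347]), np.float64(0.0001))
top 0.3246684018175107 [0.52058146 0.0852347  0.3246684 ]
shoulder 1337 0.018038668990046414 [0.47223285 0.13876077 0.0179054 ] [0.06663008 0.07685325 0.00780609]
base z 0.013203300396544484
screwA [0.5783 0.0952 0.015 ]
screwB [0.4459 0.098  0.0149]
screwC [0.4472 0.1701 0.0148]
pivot [0.5554 0.1314 0.078 ]
knob [0.5679 0.1701 0.1048]
tipedge [0.5854 0.2253 0.0767]
sleeve [ 0.4711 -0.0513  0.0271  0.0339  0.4714 -0.0509] med [ 0.6059 -0.1568  0.0156  0.0446  0.606  -0.156 ]
held 0.19361815140350397 ((0.4480263292789459, 0.0851610004901886), 0.02816844917833805) [0.45003558 0.08535267 0.19345217]
tilt [-0.00568404 -0.00120256]
[0.44804995 0.08482883 0.20657478] [ 0.24175845 -0.49166229 -1.22481144]
```

Call:
jog_arm --pt "0.012 -0.02 0 0 0 0 0" --pt "0.024 -0.042 0.02 0 0 0 0" --pt "0.028 -0.0495 0.045 0 0 0 0" --pt "0.028 -0.0495 0.07 0 0 0 0" --pt "0.028 -0.0495 0.085 0 0 0 0"

```text
clock: 4.38
position: [0.4754, 0.1348, 0.119]
ee_rot: [1.0, -0.001, -0.001, 0.0]
ft_force: [-0.4, -0.0, -0.2]
grip_width: 0.628
grasp_force: 42.4
```

Call:
jog_arm --pt "0 0 0.003 0 0 0 0" --pt "0 0 0.003 0 0 0 0" --pt "0 0 0.003 0 0 0 0" --pt "0 0 0.003 0 0 0 0"

```text
clock: 4.72
position: [0.4768, 0.1356, 0.1199]
ee_rot: [1.0, -0.001, 0.001, -0.0]
ft_force: [0.5, -0.1, -0.6]
grip_width: 0.624
grasp_force: 42.4
```

```bash
cat >> h.py <<'E'
def held(c,zlo,r=None,box=(215,325,222,338)):
    a,b,d,e=box;P=cloud(c)[a:b,d:e].reshape(-1,3);C=c['color'][a:b,d:e].reshape(-1,3).astype(int)
    h=P[(P[:,2]>zlo)&(C.min(1)>110)];zt=np.percentile(h[:,2],60);k=h[abs(h[:,2]-zt)<.003]
    return zt.round(4),np.array(cv2.minEnclosingCircle(k[:,:2].astype(np.float32))[0]).round(4),P
E
python3 - <<'E'
from workcell import get_obs, optics
from h import *
c=optics.camera('wrist');cv2.imwrite('pics/w4.png',c['color'][:,:,::-1])
z,p,P=held(c,.085);print(z,p);o=get_obs();print(o['position'],o['clock'])
E
```

```text
0.1068 [0.4767 0.1359]
[0.47677806 0.13563972 0.11983125] 4.7667
```

Call:
jog_arm --pt "-0.001 0.0012 0.004 0 0 0 0" --pt "-0.001 0.0012 0.02 0 0 0 0" --pt "-0.001 0.0012 0.038 0 0 0 0" --pt "-0.001 0.0012 0.054 0 0 0 0" --pt "-0.001 0.0012 0.062 0 0 0 0"

```text
clock: 5.18
position: [0.4746, 0.1342, 0.0553]
ee_rot: [1.0, -0.001, -0.0, 0.0]
ft_force: [0.1, -0.3, -0.3]
grip_width: 0.628
grasp_force: 42.4
```

Call:
jog_arm --pt "0 0 0.002 0 0 0 0" --pt "0 0 0.005 0 0 0 0" --pt "0 0 0.008 0 0 0 0" --pt "0 0 0.011 0 0 0 0"

```text
clock: 5.52
position: [0.4754, 0.1347, 0.046]
ee_rot: [1.0, -0.001, 0.001, -0.0]
ft_force: [0.4, -0.3, -0.3]
grip_width: 0.627
grasp_force: 42.4
```

Call:
jog_arm --pt "0 0 0.001 0 0 0 0" --pt "0 0 0.0025 0 0 0 0" --pt "0 0 0.004 0 0 0 0"

```text
clock: 5.77
position: [0.4752, 0.1347, 0.044]
ee_rot: [1.0, -0.001, 0.0, 0.001]
ft_force: [-22.2, -7.3, 58.2]
grip_width: 0.623
grasp_force: 48.0
```

Call:
jog_arm --pt "0 0 0 0 0 0 0" --pt "0 0 0.0015 0 0 0 0"

```text
clock: 5.93
position: [0.4761, 0.1347, 0.0433]
ee_rot: [1.0, -0.001, 0.001, 0.001]
ft_force: [-19.0, -5.6, 46.2]
grip_width: 0.628
grasp_force: 47.0
```

Contact came at TCP z≈0.0435, which matches the seat height, so the ring is home. I'll open and rise.

Call:
jog_arm --pt "0 0 -0.003 0 0 0 0.7" --pt "0 0 -0.003 0 0 0 0.7" --pt "0 0 -0.003 0 0 0 0.7"

```text
clock: 6.18
position: [0.4752, 0.1346, 0.0433]
ee_rot: [1.0, -0.001, 0.0, -0.0]
ft_force: [0.2, 1.0, -0.1]
grip_width: 0.852
grasp_force: 0.0
```

Call:
jog_arm --pt "0 0 -0.015 0 0 0 0.7" --pt "0 0 -0.045 0 0 0 0.7" --pt "0 0 -0.08 0 0 0 0.7" --pt "-0.01 0.01 -0.11 0 0 0 0.7" --pt "-0.02 0.03 -0.13 0 0 0 0.7"

```text
clock: 6.6
position: [0.4553, 0.1069, 0.1757]
ee_rot: [1.0, 0.001, 0.001, -0.001]
ft_force: [0.2, -0.2, 0.3]
grip_width: 0.849
grasp_force: 0.0
```

```bash
python3 - <<'E'
from workcell import get_obs, optics
from h import *
c=optics.camera('wrist');cv2.imwrite('pics/w5.png',c['color'][:,:,::-1]);P=cloud(c)
C=c['color'].astype(int);m=(np.hypot(P[...,0]-.4758,P[...,1]-.1347)<.035)&(np.hypot(P[...,0]-.4758,P[...,1]-.1347)>.013)&(P[...,2]<.06)&(C.min(-1)>110)
q=P[m];zt=np.percentile(q[:,2],60);k=q[abs(q[:,2]-zt)<.003];print(zt,len(k),cv2.minEnclosingCircle(k[:,:2].astype(np.float32)))
A=np.c_[k[:,:2],np.ones(len(k))];print('tilt',np.linalg.lstsq(A,k[:,2],rcond=None)[0][:2])
o=get_obs();print(o['position'],o['ee_rot'],o['clock'])
E
```

```text
0.03138025466278221 1987 ((0.4746575653553009, 0.1350334733724594), 0.027967464178800583)
tilt [-0.0006108   0.00116711]
[0.45525197 0.10217267 0.17797154] [ 9.99996964e-01 -7.78521636e-04  2.30483629e-03  3.90856593e-04] 6.65
```

Ring 1 sits flat and centred with its top at 0.031. Now the sleeve.

Call:
jog_arm --pt "0.004 0.035 0.01 0 0 0 0.5" --pt "0.008 0.073 0.02 0 0 0 0.5" --pt "0.012 0.11 0.035 0 0 0 0.5" --pt "0.016 0.14 0.055 0 0 0 0.5" --pt "0.016 0.157 0.075 0 0 0 0.5"

```text
clock: 7.07
position: [0.471, -0.0565, 0.0973]
ee_rot: [1.0, -0.003, 0.0, 0.001]
ft_force: [0.0, 0.2, -1.0]
grip_width: 0.751
grasp_force: 0.0
```

Call:
jog_arm --pt "0 0 0.01 0 0 0 0.3" --pt "0 0 0.02 0 0 0 0.3" --pt "0 0 0.025 0 0 0 0.3"

```text
clock: 7.32
position: [0.4702, -0.0514, 0.0718]
ee_rot: [1.0, -0.0, -0.001, -0.0]
ft_force: [0.5, 0.4, -0.6]
grip_width: 0.645
grasp_force: 0.0
```

```bash
python3 - <<'E'
from workcell import get_obs, optics
from h import *
c=optics.camera('wrist');print(ring(c,280,235,45));cv2.imwrite('pics/w6.png',c['color'][:,:,::-1])
o=get_obs();print(o['position'],o['ee_rot'],o['clock'])
E
```

```text
[ 0.4712 -0.0518  0.0272  0.0339  0.4726 -0.0517]
[ 0.4701231  -0.05109651  0.07164841] [ 9.99999582e-01  2.01248527e-04 -8.06939734e-04 -3.78921079e-04] 7.3667
```

View pics/w6.png

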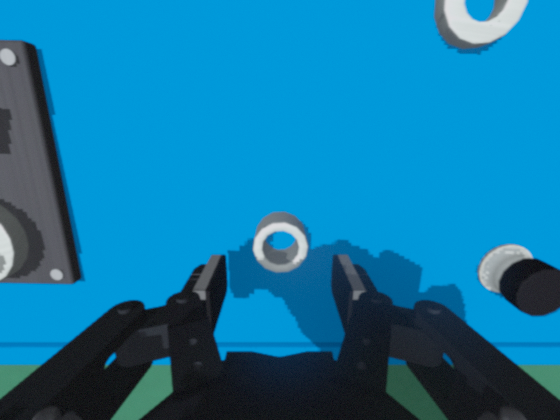

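The sleeve is centred between the fingers at (280,248). I'll descend and grip it.

Call:
jog_arm --pt "0.001 0.0005 0.012 0 0 0 0.3" --pt "0.001 0.0005 0.026 0 0 0 0.3" --pt "0.001 0.0005 0.035 0 0 0 0.2" --pt "0.001 0.0005 0.0375 0 0 0 0" --pt "0.001 0.0005 0.0375 0 0 0 -0.4"

```text
clock: 7.78
position: [0.4714, -0.0523, 0.035]
ee_rot: [1.0, -0.0, -0.001, -0.0]
ft_force: [-3.4, -0.1, 8.4]
grip_width: 0.379
grasp_force: 27.4
```

Call:
jog_arm --pt "0 0 0 0 0 0 -0.5" --pt "0 0 0 0 0 0 -0.5" --pt "0 0 0 0 0 0 -0.5" --pt "0 0 0 0 0 0 -0.5"

```text
clock: 8.12
position: [0.472, -0.0529, 0.036]
ee_rot: [1.0, -0.001, 0.0, 0.0]
ft_force: [-0.5, -0.1, 0.5]
grip_width: 0.37
grasp_force: 39.6
```

Call:
jog_arm --pt "0 0 -0.015 0 0 0 -0.5" --pt "0 0 -0.045 0 0 0 -0.5" --pt "0 0 -0.08 0 0 0 -0.5" --pt "0 -0.01 -0.105 0 0 0 -0.5" --pt "0 -0.035 -0.115 0 0 0 -0.5"

```text
clock: 8.53
position: [0.4735, -0.0204, 0.1544]
ee_rot: [1.0, -0.003, 0.003, 0.001]
ft_force: [0.8, 0.8, -0.2]
grip_width: 0.369
grasp_force: 39.8
```

Call:
jog_arm --pt "0.001 -0.035 0 0 0 0 -0.5" --pt "0.002 -0.072 0 0 0 0 -0.5" --pt "0.003 -0.109 0 0 0 0 -0.5" --pt "0.004 -0.137 0 0 0 0 -0.5" --pt "0.004 -0.152 0 0 0 0 -0.5"

```text
clock: 8.95
position: [0.4756, 0.1382, 0.1511]
ee_rot: [1.0, 0.001, 0.001, -0.001]
ft_force: [-0.7, -0.5, -0.4]
grip_width: 0.372
grasp_force: 39.8
```

Call:
jog_arm --pt "0 0 0.005 0 0 0 -0.5" --pt "0 0 0.012 0 0 0 -0.5" --pt "0 0 0.018 0 0 0 -0.5" --pt "0 0 0.02 0 0 0 -0.5" --pt "0 0 0.02 0 0 0 -0.5"

```text
clock: 9.37
position: [0.4756, 0.1327, 0.1296]
ee_rot: [1.0, -0.002, -0.001, 0.0]
ft_force: [-0.5, -0.3, -0.9]
grip_width: 0.367
grasp_force: 39.8
```

```bash
python3 - <<'E'
from workcell import get_obs, optics
from h import *
c=optics.camera('wrist');cv2.imwrite('pics/w7.png',c['color'][:,:,::-1])
z,p,P=held(c,.1);print(z,p);o=get_obs();print(o['position'],o['ee_rot'],o['clock'])
E
```

```text
0.1216 [0.4755 0.133 ]
[0.47585285 0.13302503 0.1301039 ] [ 9.99998883e-01 -1.41903151e-03 -4.13745557e-04  2.19474979e-04] 9.4167
```

View pics/w7.png

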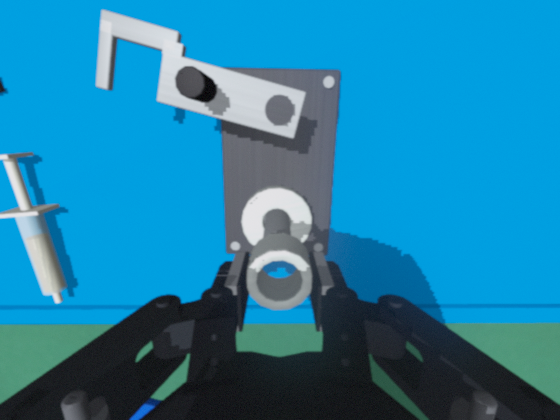

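The view shows the sleeve held at (280,275) with the post just behind it and wide_ring on the shoulder at (277,218). I'll make a 1.7 mm correction and lower.

Call:
jog_arm --pt "0 -0.0017 0.003 0 0 0 -0.5" --pt "0 -0.0017 0.014 0 0 0 -0.5" --pt "0 -0.0017 0.03 0 0 0 -0.5" --pt "0 -0.0017 0.045 0 0 0 -0.5" --pt "0 -0.0017 0.054 0 0 0 -0.5"

```text
clock: 9.83
position: [0.4755, 0.1353, 0.0747]
ee_rot: [1.0, -0.001, -0.0, 0.0]
ft_force: [1.0, -1.5, 0.4]
grip_width: 0.368
grasp_force: 40.0
```

Call:
jog_arm --pt "0 0 0.002 0 0 0 -0.5" --pt "0 0 0.005 0 0 0 -0.5" --pt "0 0 0.0075 0 0 0 -0.5" --pt "0 0 0.009 0 0 0 -0.5"

```text
clock: 10.17
position: [0.4761, 0.1357, 0.0677]
ee_rot: [1.0, -0.001, 0.0, 0.0]
ft_force: [-0.2, -2.0, 1.0]
grip_width: 0.375
grasp_force: 40.0
```

Call:
jog_arm --pt "0 0 0.001 0 0 0 -0.5" --pt "0 0 0.002 0 0 0 -0.5" --pt "0 0 0.003 0 0 0 -0.5"

```text
clock: 10.42
position: [0.4761, 0.1357, 0.0647]
ee_rot: [1.0, -0.001, 0.0, 0.0]
ft_force: [0.4, -2.6, 1.2]
grip_width: 0.368
grasp_force: 40.0
```

Call:
jog_arm --pt "0 0.0005 0.001 0 0 0 -0.5" --pt "0 0.0005 0.002 0 0 0 -0.5" --pt "0 0.0005 0.003 0 0 0 -0.5"

```text
clock: 10.67
position: [0.4762, 0.1356, 0.0629]
ee_rot: [1.0, -0.001, 0.0, 0.0]
ft_force: [-11.8, -5.9, 35.0]
grip_width: 0.365
grasp_force: 43.5
```

The sleeve is home, with contact at the predicted height. I'll release and rise.

Call:
jog_arm --pt "0 0 -0.002 0 0 0 0.3" --pt "0 0 -0.002 0 0 0 0.3" --pt "0 0 -0.002 0 0 0 0.3"

```text
clock: 10.92
position: [0.4759, 0.1356, 0.0635]
ee_rot: [1.0, -0.0, 0.0, -0.0]
ft_force: [-0.0, -0.2, 0.4]
grip_width: 0.649
grasp_force: 0.0
```

Call:
jog_arm --pt "0 0 -0.015 0 0 0 0.5" --pt "0 0 -0.045 0 0 0 0.5" --pt "0 0 -0.08 0 0 0 0.5" --pt "-0.005 0.015 -0.105 0 0 0 0.5" --pt "-0.01 0.04 -0.12 0 0 0 0.5"

```text
clock: 11.33
position: [0.4665, 0.098, 0.1864]
ee_rot: [1.0, 0.002, 0.002, -0.001]
ft_force: [1.5, -0.8, -0.8]
grip_width: 0.75
grasp_force: 0.0
```

```bash
python3 - <<'E'
from workcell import get_obs, optics
from h import *
c=optics.camera('wrist');cv2.imwrite('pics/w8.png',c['color'][:,:,::-1]);P=cloud(c)
C=c['color'].astype(int);d=np.hypot(P[...,0]-.4758,P[...,1]-.1347);m=(d<.03)&(d>.011)&(P[...,2]<.075)&(P[...,2]>.04)&(C.min(-1)>90)
q=P[m];zt=np.percentile(q[:,2],80);k=q[abs(q[:,2]-zt)<.003];print(zt,len(k),cv2.minEnclosingCircle(k[:,:2].astype(np.float32)))
o=get_obs();print(o['position'],o['ee_rot'],o['clock'])
E
```

```text
0.05554499349672003 486 ((0.4757028818130493, 0.13589408993721008), 0.017027776688337326)
[0.46694849 0.09149705 0.18766195] [ 9.99996295e-01 -1.35396023e-03  2.28803170e-03  5.83711779e-04] 11.3833
```

Call:
jog_arm --pt "0.015 0.03 0 0 0 0 0.5" --pt "0.033 0.062 0 0 0 0 0.5" --pt "0.051 0.095 0.01 0 0 0 0.5" --pt "0.069 0.128 0.02 0 0 0 0.5" --pt "0.087 0.16 0.03 0 0 0 0.5"

```text
clock: 11.8
position: [0.5533, -0.0667, 0.1528]
ee_rot: [1.0, -0.001, 0.0, 0.0]
ft_force: [-0.0, -0.5, -0.8]
grip_width: 0.755
grasp_force: 0.0
```

Call:
jog_arm --pt "0.018 0.033 0.015 0 0 0 0.5" --pt "0.036 0.065 0.03 0 0 0 0.5" --pt "0.05 0.085 0.05 0 0 0 0.5" --pt "0.053 0.093 0.065 0 0 0 0.5" --pt "0.053 0.093 0.075 0 0 0 0.5"

```text
clock: 12.22
position: [0.6049, -0.1606, 0.0755]
ee_rot: [1.0, -0.002, -0.001, -0.0]
ft_force: [-0.1, 0.2, -0.1]
grip_width: 0.748
grasp_force: 0.0
```

Call:
jog_arm --pt "0 0 0 0 0 0 0.5" --pt "0 0 0 0 0 0 0.4" --pt "0 0 0 0 0 0 0.4"

```text
clock: 12.47
position: [0.606, -0.1563, 0.0797]
ee_rot: [1.0, 0.0, 0.001, -0.0]
ft_force: [-0.3, -0.5, 0.9]
grip_width: 0.698
grasp_force: 0.0
```

```bash
python3 - <<'E'
from workcell import get_obs, optics
from h import *
c=optics.camera('wrist');print(ring(c,280,225,50));cv2.imwrite('pics/w9.png',c['color'][:,:,::-1])
o=get_obs();print(o['position'],o['ee_rot'],o['clock'])
E
```

```text
[ 0.6061 -0.1578  0.0154  0.0437  0.6073 -0.1579]
[ 0.6061596  -0.15655824  0.07998079] [9.99999529e-01 2.37551243e-04 9.34241465e-04 1.15130204e-04] 12.5167
```

Call:
jog_arm --pt "0 0.001 0.015 0 0 0 0.4" --pt "0 0.001 0.032 0 0 0 0.4" --pt "0 0.001 0.044 0 0 0 0.3" --pt "0 0.001 0.0485 0 0 0 0.3" --pt "0 0.001 0.0485 0 0 0 0"

```text
clock: 12.93
position: [0.6051, -0.1584, 0.0295]
ee_rot: [1.0, -0.0, -0.001, -0.0]
ft_force: [0.5, 0.5, 0.1]
grip_width: 0.524
grasp_force: 0.1
```

Call:
jog_arm --pt "0 0 0 0 0 0 -0.3" --pt "0 0 0 0 0 0 -0.3" --pt "0 0 0 0 0 0 -0.3" --pt "0 0 0 0 0 0 -0.3"

```text
clock: 13.27
position: [0.606, -0.1589, 0.0307]
ee_rot: [1.0, -0.001, 0.001, 0.0]
ft_force: [0.0, -0.2, 0.8]
grip_width: 0.489
grasp_force: 40.5
```

Call:
jog_arm --pt "0 0 -0.015 0 0 0 -0.3" --pt "0 0 -0.045 0 0 0 -0.3" --pt "0 0 -0.08 0 0 0 -0.3" --pt "-0.01 -0.01 -0.11 0 0 0 -0.3" --pt "-0.03 -0.03 -0.13 0 0 0 -0.3"

```text
clock: 13.68
position: [0.5774, -0.1309, 0.1635]
ee_rot: [1.0, -0.002, 0.002, 0.001]
ft_force: [0.5, 0.6, 0.4]
grip_width: 0.494
grasp_force: 40.6
```

Call:
jog_arm --pt "-0.013 -0.034 0 0 0 0 -0.3" --pt "-0.027 -0.07 0 0 0 0 -0.3" --pt "-0.04 -0.105 0 0 0 0 -0.3" --pt "-0.053 -0.14 0 0 0 0 -0.3" --pt "-0.067 -0.175 0 0 0 0 -0.3"

```text
clock: 14.1
position: [0.5082, 0.0477, 0.1606]
ee_rot: [1.0, -0.001, 0.001, 0.0]
ft_force: [0.8, -0.0, -0.1]
grip_width: 0.49
grasp_force: 40.6
```

Call:
jog_arm --pt "-0.013 -0.034 0 0 0 0 -0.3" --pt "-0.025 -0.065 0 0 0 0 -0.3" --pt "-0.031 -0.08 0 0 0 0 -0.3" --pt "-0.033 -0.087 0.01 0 0 0 -0.3" --pt "-0.033 -0.087 0.02 0 0 0 -0.3"

```text
clock: 14.52
position: [0.476, 0.1347, 0.14]
ee_rot: [1.0, 0.001, 0.001, -0.0]
ft_force: [-0.3, 0.6, -0.4]
grip_width: 0.489
grasp_force: 40.6
```

Call:
jog_arm --pt "0 0 0.008 0 0 0 -0.3" --pt "0 0 0.012 0 0 0 -0.3" --pt "0 0 0.012 0 0 0 -0.3" --pt "0 0 0.012 0 0 0 -0.3"

```text
clock: 14.85
position: [0.4762, 0.1322, 0.1276]
ee_rot: [1.0, -0.002, -0.0, 0.0]
ft_force: [-0.4, 0.0, -0.5]
grip_width: 0.489
grasp_force: 40.6
```

```bash
python3 - <<'E'
from workcell import get_obs, optics
from h import *
c=optics.camera('wrist');cv2.imwrite('pics/w10.png',c['color'][:,:,::-1])
z,p,P=held(c,.1);print(z,p);o=get_obs();print(o['position'],o['ee_rot'],o['clock'])
E
```

```text
0.113 [0.4771 0.1325]
[0.47631994 0.13249147 0.12796085] [ 9.99999093e-01 -1.34171342e-03 -1.13785557e-04  1.42402895e-05] 14.9
```

Call:
jog_arm --pt "-0.001 -0.0015 0.003 0 0 0 -0.3" --pt "-0.001 -0.0015 0.01 0 0 0 -0.3" --pt "-0.001 -0.0015 0.02 0 0 0 -0.3" --pt "-0.001 -0.0015 0.03 0 0 0 -0.3" --pt "-0.001 -0.0015 0.036 0 0 0 -0.3"

```text
clock: 15.32
position: [0.4742, 0.1345, 0.0902]
ee_rot: [1.0, -0.001, -0.001, 0.0]
ft_force: [-0.2, 0.4, -0.9]
grip_width: 0.489
grasp_force: 40.6
```

Call:
jog_arm --pt "0 0 0.002 0 0 0 -0.3" --pt "0 0 0.004 0 0 0 -0.3" --pt "0 0 0.006 0 0 0 -0.3" --pt "0 0 0.007 0 0 0 -0.3"

```text
clock: 15.65
position: [0.4751, 0.1349, 0.085]
ee_rot: [1.0, -0.001, 0.0, -0.0]
ft_force: [0.8, -0.0, -1.1]
grip_width: 0.492
grasp_force: 40.6
```

Call:
jog_arm --pt "0 0 0.001 0 0 0 -0.3" --pt "0 0 0.002 0 0 0 -0.3" --pt "0 0 0.003 0 0 0 -0.3"

```text
clock: 15.9
position: [0.4751, 0.1348, 0.0822]
ee_rot: [1.0, -0.001, 0.0, 0.0]
ft_force: [0.4, 0.2, -0.1]
grip_width: 0.491
grasp_force: 40.6
```

Call:
jog_arm --pt "0 0 0.001 0 0 0 -0.3" --pt "0 0 0.002 0 0 0 -0.3" --pt "0 0 0.003 0 0 0 -0.3"

```text
clock: 16.15
position: [0.4759, 0.135, 0.0815]
ee_rot: [1.0, -0.001, 0.001, 0.001]
ft_force: [-13.7, -5.1, 43.2]
grip_width: 0.491
grasp_force: 44.4
```

Medium ring seated. I'll release, rise and inspect the stack and knob.

Call:
jog_arm --pt "0 0 -0.002 0 0 0 0.4" --pt "0 0 -0.002 0 0 0 0.4" --pt "0 0 -0.002 0 0 0 0.4"

```text
clock: 16.4
position: [0.475, 0.1348, 0.0811]
ee_rot: [1.0, -0.001, 0.0, 0.0]
ft_force: [1.1, -0.8, -0.7]
grip_width: 0.699
grasp_force: 0.0
```

Call:
jog_arm --pt "0 0 -0.015 0 0 0 0.4" --pt "0 0 -0.045 0 0 0 0.4" --pt "0 0 -0.08 0 0 0 0.4" --pt "0.005 -0.005 -0.1 0 0 0 0.4" --pt "0.015 -0.015 -0.11 0 0 0 0.4"

```text
clock: 16.82
position: [0.4908, 0.1493, 0.194]
ee_rot: [1.0, -0.001, 0.002, 0.0]
ft_force: [0.5, -0.4, -1.0]
grip_width: 0.701
grasp_force: 0.0
```

Call:
jog_arm --pt "0.01 -0.008 0 0 0 0 0" --pt "0.015 -0.01 0 0 0 0 0" --pt "0.015 -0.01 0 0 0 0 0" --pt "0.015 -0.01 0 0 0 0 0"

```text
clock: 17.15
position: [0.5044, 0.1594, 0.19]
ee_rot: [1.0, -0.001, -0.001, 0.0]
ft_force: [-0.9, 0.8, 0.5]
grip_width: 0.5
grasp_force: 0.0
```

```bash
python3 - <<'E'
from workcell import get_obs, optics
from h import *
c=optics.camera('wrist');cv2.imwrite('pics/w11.png',c['color'][:,:,::-1]);np.savez('pics/w11.npz',**c);P=cloud(c)
C=c['color'].astype(int);d=np.hypot(P[...,0]-.4758,P[...,1]-.1347);m=(d<.03)&(d>.011)&(P[...,2]<.09)&(P[...,2]>.03)&(C.min(-1)>90)
q=P[m];zt=np.percentile(q[:,2],80);k=q[abs(q[:,2]-zt)<.003];print('med',zt,len(k),cv2.minEnclosingCircle(k[:,:2].astype(np.float32)))
dk=np.hypot(P[...,0]-.568,P[...,1]-.1715);m=(dk<.02)&(P[...,2]>.1)&(P[...,2]<.11);print('knobtop',m.sum(),P[m].mean(0),(P[m].min(0)+P[m].max(0))/2,np.ptp(P[m],axis=0))
m=(dk<.02)&(P[...,2]>.083)&(P[...,2]<.1);print('knobside',m.sum(),circ(P[m],.007) if m.sum()>5 else '')
o=get_obs();print(o['position'],o['ee_rot'],o['clock'])
E
```

```text
med 0.06755485291032012 1161 ((0.4763936996459961, 0.13557705283164978), 0.021854475140571594)
knobtop 329 [0.56681305 0.1734028  0.10436741] [0.56660531 0.17352274 0.10345896] [0.01342908 0.01306651 0.00528262]
knobside 16 (array([0.5666, 0.1736]), np.float64(0.0001))
[0.50426312 0.15926921 0.19015014] [ 9.99999372e-01 -6.48790916e-04 -8.82296497e-04  2.36048919e-04] 17.2
```

View pics/w11.png

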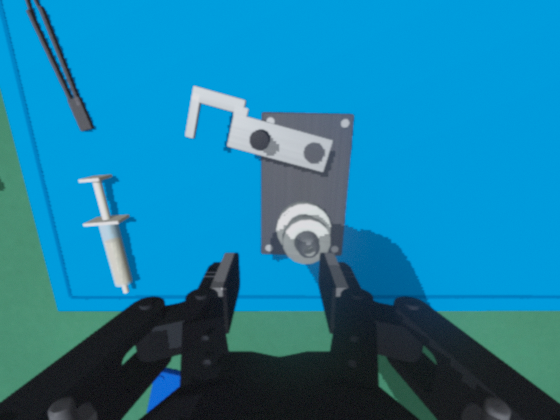

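Stack top is at 0.0676, as expected for 48 mm above the seat, and the ring at (303,233) is centred. The knob is at (260,139) and the hinge at (314,152). Next I'll grip the knob.

Call:
jog_arm --pt "0.015 -0.003 0.005 0 0 0 0" --pt "0.035 -0.008 0.02 0 0 0 0" --pt "0.053 -0.012 0.035 0 0 0 0" --pt "0.062 -0.0143 0.045 0 0 0 -0.1" --pt "0.062 -0.0143 0.05 0 0 0 -0.2"

```text
clock: 17.62
position: [0.5671, 0.1733, 0.1387]
ee_rot: [1.0, -0.001, -0.001, 0.0]
ft_force: [0.1, -0.1, 0.6]
grip_width: 0.402
grasp_force: 0.0
```

Call:
jog_arm --pt "0 0 0.005 0 0 0 -0.2" --pt "0 0 0.005 0 0 0 -0.2" --pt "0 0 0.005 0 0 0 -0.2"

```text
clock: 17.87
position: [0.5664, 0.1738, 0.1363]
ee_rot: [1.0, -0.001, -0.0, 0.0]
ft_force: [-0.1, 0.4, -0.4]
grip_width: 0.401
grasp_force: 0.0
```

Aligned at (0.5664, 0.1738). Descend to z≈0.107 and close.

Call:
jog_arm --pt "0 0 0.01 0 0 0 -0.2" --pt "0 0 0.022 0 0 0 -0.3" --pt "0 0 0.029 0 0 0 -0.4" --pt "0 0 0.029 0 0 0 -0.7" --pt "0 0 0.029 0 0 0 -0.9" --grip_force 50

```text
clock: 18.28
position: [0.5657, 0.173, 0.1052]
ee_rot: [1.0, -0.001, -0.002, 0.001]
ft_force: [0.4, -1.9, -12.8]
grip_width: 0.146
grasp_force: 48.7
```

Call:
jog_arm --pt "0 0 0 0 0 0 -0.9" --pt "0 0 0 0 0 0 -0.9" --pt "0 0 0 0 0 0 -0.9" --pt "0 0 0 0 0 0 -0.9"

```text
clock: 18.62
position: [0.5658, 0.173, 0.1054]
ee_rot: [1.0, -0.001, -0.002, 0.001]
ft_force: [-1.6, -2.7, -23.9]
grip_width: 0.146
grasp_force: 48.6
```

Call:
jog_arm --pt "-0.005 -0.001 0.001 0 0 0 -0.9" --pt "-0.0108 -0.0014 0.001 0 0 0 -0.9" --pt "-0.0163 -0.001 0.001 0 0 0 -0.9" --pt "-0.0217 0 0.001 0 0 0 -0.9"

```text
clock: 18.95
position: [0.5454, 0.1738, 0.1057]
ee_rot: [1.0, -0.001, 0.001, 0.0]
ft_force: [-0.7, 1.1, -26.7]
grip_width: 0.138
grasp_force: 49.0
```

Call:
jog_arm --pt "-0.005 0.002 0.001 0 0 0 -0.9" --pt "-0.01 0.004 0.002 0 0 0 -0.9" --pt "-0.0147 0.0073 0.002 0 0 0 -0.9" --pt "-0.0188 0.011 0.002 0 0 0 -0.9" --pt "-0.0224 0.015 0.002 0 0 0 -0.9"

```text
clock: 19.37
position: [0.5218, 0.1643, 0.1053]
ee_rot: [1.0, 0.002, 0.001, -0.003]
ft_force: [-0.8, 15.5, -13.1]
grip_width: 0.138
grasp_force: 50.4
```

Call:
jog_arm --pt "-0.003 0.0046 0 0 0 0 -0.9" --pt "-0.0055 0.0095 0 0 0 0 -0.9" --pt "-0.0073 0.0147 0 0 0 0 -0.9" --pt "-0.0083 0.02 0 0 0 0 -0.9"

```text
clock: 19.7
position: [0.5082, 0.1492, 0.105]
ee_rot: [1.0, 0.005, -0.004, -0.005]
ft_force: [-33.7, 27.1, 9.6]
grip_width: 0.131
grasp_force: 50.0
```

```bash
python3 - <<'E'
from workcell import get_obs, optics
from h import *
im=[]
for n in('scene','side','wrist'):
    c=optics.camera(n);P=cloud(c);C=c['color'].astype(int)
    d=P[...,:2]-[.5558,.133];r=np.hypot(d[...,0],d[...,1])
    m=(r<.105)&(P[...,2]>.071)&(P[...,2]<.08)&(C.min(-1)>90)&(np.hypot(P[...,0]-.4758,P[...,1]-.1347)>.014)
    q=d[m];h=np.degrees(np.arctan2(q[:,1],q[:,0]))%360;rr=r[m]
    print(n,len(q),[(a,(h[(rr>a-.006)&(rr<a+.006)]).round(0).min(initial=999),h[(rr>a-.006)&(rr<a+.006)].max(initial=0).round(0)) for a in(.03,.05,.07,.085,.095)])
    im.append(c)
a=im[0]['color'][200:285,280:390,::-1];b=im[1]['color'][190:290,190:310,::-1]
cv2.imwrite('pics/v9.png',np.hstack([cv2.resize(a,(400,400*85//110+0),interpolation=2)[:300],cv2.resize(b,(360,300),interpolation=2)]))
E
```

```text
scene 223 [(0.03, np.float64(127.0), np.float64(185.0)), (0.05, np.float64(140.0), np.float64(150.0)), (0.07, np.float64(135.0), np.float64(140.0)), (0.085, np.float64(140.0), np.float64(142.0)), (0.095, np.float64(140.0), np.float64(154.0))]
side 300 [(0.03, np.float64(122.0), np.float64(171.0)), (0.05, np.float64(138.0), np.float64(153.0)), (0.07, np.float64(134.0), np.float64(167.0)), (0.085, np.float64(139.0), np.float64(147.0)), (0.095, np.float64(140.0), np.float64(164.0))]
wrist 6026 [(0.03, np.float64(124.0), np.float64(188.0)), (0.05, np.float64(140.0), np.float64(150.0)), (0.07, np.float64(135.0), np.float64(168.0)), (0.085, np.float64(139.0), np.float64(147.0)), (0.095, np.float64(142.0), np.float64(144.0))]
```

View pics/v9.png

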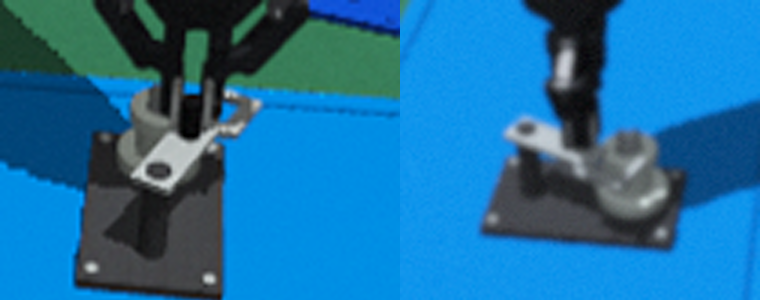

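The keeper stands at about heading 155° (≈24° still to go). The knob has slid to the edge of the pads. I'll open slightly, re-centre and re-grip; the remaining motion is almost pure -y, so a finger pushes it squarely.

Call:
jog_arm --pt "0 -0.011 0 0 0 0 -0.4" --pt "0.002 -0.011 0 0 0 0 -0.4" --pt "0.003 -0.011 0 0 0 0 -0.4" --pt "0.003 -0.011 0 0 0 0 -0.4"

```text
clock: 20.18
position: [0.5192, 0.1501, 0.1057]
ee_rot: [1.0, -0.001, 0.002, -0.0]
ft_force: [0.6, -0.7, -0.7]
grip_width: 0.302
grasp_force: 0.0
```

```bash
python3 - <<'E'
from workcell import get_obs, optics
from h import *
c=optics.camera('wrist');P=cloud(c);C=c['color'].astype(int)
cv2.imwrite('pics/w12.png',c['color'][:,:,::-1])
d=P[...,:2]-[.5558,.133];r=np.hypot(d[...,0],d[...,1])
m=(r<.105)&(P[...,2]>.071)&(P[...,2]<.08)&(C.min(-1)>90)
h=np.degrees(np.arctan2(d[...,1],d[...,0]))%360
for a in(.02,.03,.05): 
  k=m&(abs(r-a)<.004);print(a,h[k].min().round(),h[k].max().round())
m=(C.max(-1)<60)&(P[...,2]>.098)&(P[...,2]<.108)&(np.hypot(P[...,0]-.517,P[...,1]-.15)<.02);print('knob top',m.sum(),(P[m].min(0)+P[m].max(0))/2,np.ptp(P[m],axis=0))
o=get_obs();print(o['position'],o['ft_force'],o['grip_width'])
E
```

```text
0.02 17.0 294.0
0.03 126.0 184.0
0.05 140.0 172.0
knob top 840 [0.51961172 0.15039808 0.10299872] [0.02002912 0.02789495 0.00995793]
[0.51886805 0.14972838 0.1052791 ] [0.7430707  0.02251232 0.02537547] 0.2973475115015665
```

Call:
jog_arm --pt "-0.0015 0 0 0 0 0 -0.9" --pt "-0.0015 0 0 0 0 0 -0.9" --pt "-0.0015 0 0 0 0 0 -0.9" --pt "-0.0015 0 0 0 0 0 -0.9"

```text
clock: 20.57
position: [0.5168, 0.1496, 0.1048]
ee_rot: [1.0, -0.001, 0.001, 0.0]
ft_force: [-0.1, -3.1, 5.2]
grip_width: 0.146
grasp_force: 48.8
```

Call:
jog_arm --pt "-0.002 0.003 0 0 0 0 -0.9" --pt "-0.003 0.0065 0 0 0 0 -0.9" --pt "-0.0035 0.01 0 0 0 0 -0.9" --pt "-0.004 0.0135 0 0 0 0 -0.9" --pt "-0.004 0.017 0 0 0 0 -0.9"

```text
clock: 20.98
position: [0.5112, 0.1358, 0.1047]
ee_rot: [1.0, 0.001, -0.0, -0.002]
ft_force: [-6.8, 7.9, 11.6]
grip_width: 0.146
grasp_force: 50.8
```

Call:
jog_arm --pt "0 0.002 0 0 0 0 -0.9" --pt "0 0.004 0 0 0 0 -0.9" --pt "0 0.006 0 0 0 0 -0.9" --pt "0 0.007 0 0 0 0 -0.9"

```text
clock: 21.32
position: [0.5106, 0.1327, 0.1048]
ee_rot: [1.0, 0.002, -0.0, -0.004]
ft_force: [-6.2, 24.5, 3.3]
grip_width: 0.138
grasp_force: 50.3
```

```bash
cat > k.py <<'E'
from workcell import get_obs, optics
from h import *
c=optics.camera('wrist');P=cloud(c);C=c['color'].astype(int)
cv2.imwrite('pics/w13.png',c['color'][:,:,::-1])
d=P[...,:2]-[.5558,.133];r=np.hypot(d[...,0],d[...,1])
m=(r<.105)&(P[...,2]>.071)&(P[...,2]<.08)&(C.min(-1)>90)
h=np.degrees(np.arctan2(d[...,1],d[...,0]))%360
for a in(.02,.025,.03,.05):
  k=m&(abs(r-a)<.003)&(h>90)&(h<270);print(a,h[k].min().round(1),h[k].max().round(1))
o=get_obs();print(o['position'],o['ft_force'],o['grip_width'],o['clock'])
E
python3 k.py
```

```text
0.02 131.4 228.0
0.025 144.2 213.9
0.03 151.7 207.6Traceback (most recent call last):
  File "k.py", line 9, in <module>
    k=m&(abs(r-a)<.003)&(h>90)&(h<270);print(a,h[k].min().round(1),h[k].max().round(1))
                                               ~~~~~~~~^^
    return umr_minimum(a, axis, None, out, keepdims, initial, where)
ValueError: zero-size array to reduction operation minimum which has no identity
```

Call:
jog_arm --pt "0 0.002 0 0 0 0 -0.9" --pt "0 0.004 0 0 0 0 -0.9" --pt "0 0.004 0 0 0 0 -0.9"

```text
clock: 21.62
position: [0.5106, 0.1323, 0.1049]
ee_rot: [1.0, 0.004, 0.0, -0.006]
ft_force: [-3.7, 33.9, -1.0]
grip_width: 0.141
grasp_force: 50.2
```

Call:
jog_arm --pt "0 -0.006 0 0 0 0 -0.9" --pt "0 -0.01 0 0 0 0 -0.6" --pt "0 -0.01 0 0 0 0 -0.3" --pt "0 -0.01 0 0 0 0 -0.3" --pt "0 -0.01 0 0 0 0 -0.3"

```text
clock: 22.03
position: [0.5122, 0.1311, 0.1038]
ee_rot: [1.0, -0.001, -0.0, 0.0]
ft_force: [-0.1, -0.4, 0.1]
grip_width: 0.353
grasp_force: 0.0
```

Call:
jog_arm --pt "0 0 -0.015 0 0 0 -0.3" --pt "0 0 -0.045 0 0 0 -0.3" --pt "0 0 -0.08 0 0 0 -0.3" --pt "-0.01 0 -0.1 0 0 0 -0.3" --pt "-0.02 0 -0.11 0 0 0 -0.3"

```text
clock: 22.45
position: [0.4932, 0.1318, 0.217]
ee_rot: [1.0, -0.001, 0.002, -0.0]
ft_force: [0.1, 0.1, -0.1]
grip_width: 0.353
grasp_force: 0.0
```

Call:
jog_arm --pt "-0.01 0 0 0 0 0 -0.3" --pt "-0.015 0 0 0 0 0 -0.3" --pt "-0.015 0 0 0 0 0 -0.3"

```text
clock: 22.7
position: [0.4759, 0.1315, 0.2131]
ee_rot: [1.0, -0.001, -0.001, 0.001]
ft_force: [-0.0, -0.2, 1.1]
grip_width: 0.349
grasp_force: 0.0
```

```bash
python3 k.py; python3 -c "
import cv2;a=cv2.imread('pics/w13.png');cv2.imwrite('pics/v10.png',cv2.resize(a[40:340,130:460],(660,600),interpolation=2))"
```

```text
0.02 133.0 226.6
0.025 145.2 211.5
0.03 152.0 206.1
0.05 163.7 193.8
[0.4763821  0.13147172 0.21298031] [ 0.00140725  0.60614046 -0.62828039] 0.34995443759995487 22.75
```

View pics/v10.png

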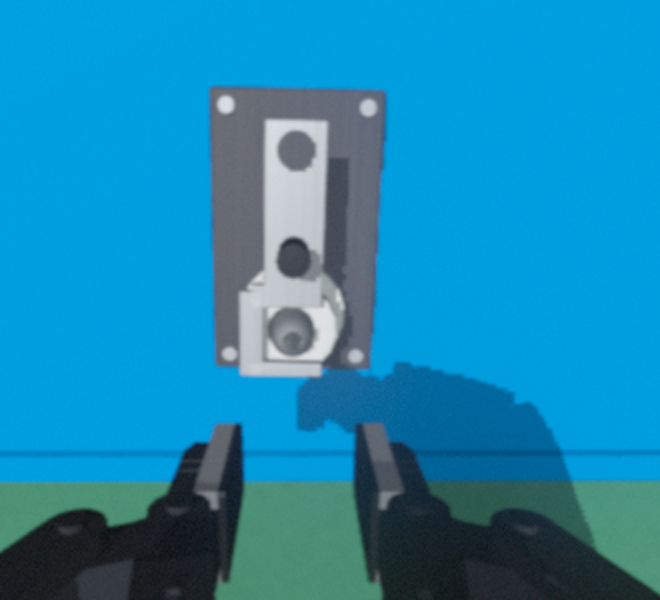

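The keeper lies over the stack with the post in its notch at (290,330), aligned with the base. It held against its stop under 34 N, and the gripper is clear.

```bash
python3 -c "
from workcell import workorder
print(workorder.hand_in())"
```

```text
the job is handed in; nothing more can be done
None
```

The three rings are stacked in order and fully home, the keeper is shut with the post in its notch, and the job was handed in after about 23 s of robot time.

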